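# Clear the jig bed and set its sliding stop

### The arm

A 7-joint arm with a two-finger parallel gripper is mounted at the origin on the work surface. World frame = base frame: x ahead of the robot, y to its left, z up, the work surface at z = 0. Lengths are in m, angles in rad, forces in N, time in s.
With the tool pointing down it reaches from about 0.4 to 0.85 m from the base axis. Payload 10.4 kg.
Tool frame: the origin (TCP) lies midway between the tips of the shut fingers; the grasp point (between the pads) lies r.grip_point_offset behind it (r.grip_point_offset is the distance from the TCP to the grasp point, in m); z points along the fingers, y is the line along which they close (so a half turn about z gives the same grasp; the last joint's range is limited). The gripper opens to 87 mm and grips with 3 to 60 N. Pads are 19 mm wide; open, the fingers measure 117 mm over their backs; the gripper's body (75 mm by 190 mm) begins 51 mm behind the grasp point.
Start: joints at [1.321, 0.332, -0.065, 1.46, 0.022, 1.35, -0.088], TCP at [0.141, -0.609, 0.223] pointing down, gripper open.
Joint ranges: [-2.6, 2.6], [-0.5, 2.12], [-1.47, 1.34], [0.16, 2.42], [-1.27, 4.41], [0.06, 2.06], [-2.6, 2.6]. Speed limits (rad/s): [2.22, 2.22, 2.79, 2.79, 3.14, 3.14, 3.14].

### API

Orientations are given as a unit quaternion [x, y, z, w].
In Python, from bench import r gives the robot as it stands.
- The arm moves only by the tool play_rows, never from a script. Its arguments are lists of equal length, an entry for each row: "claw": the closure, from 0 (fully open) to 1 (shut); "delta_pos": the shift along the tool's x, y, z scaled (see below), a list of three; "delta_rot": the turn, a rotation vector about the tool's x, y, z scaled (see below), a list of three. A call has 1 to 8 rows; each row shifts and turns the commanded pose from where the row before left it, along the tool's axes as they then stand; what a row does not reach is not made up. The controller multiplies each number of a shift by 200 mm and each number of a turn by pi rad. A row lasts 1/10 s, in which the tool goes at most 50 mm and 8.59 degrees, less where a joint would pass 70% of its speed; a pose out of reach is approached as far as the arm can. A call with a number of a shift or a turn outside -1 to 1 is refused whole. A call with a gripper value outside its range is refused whole. The fingers move at their own pace and stop on an object; "squeeze" is the grip in N (left out, the last holds). Time passes only in rows, so rows that do not move let the fingers close. It gives the time, the measured TCP pose, the force, the opening and the grip force at its end, in the units of the state.
- r.read_state(): the state, without advancing time (a new reading comes with each control period).
- r.camera(name): name is "scene" or "top" or "wrist"; returns a dict with "pixels" (480x640x3 uint8, red, green, blue), "camera_matrix" (3x3 intrinsics, pixels), "cam_to_world" (4x4, takes a point from camera to world coordinates); the wrist camera has in their place "hand_eye" (4x4, takes a point from camera to tool coordinates, whose origin is the TCP and whose axes are the flange's). Camera axes: x right, y up, looking along -z (the intrinsics and any distortion apply to the point x, -y, -z); pixel columns grow to the right and rows downward; lengths in m; the calibration is good to about 2 mm. A picture is of the moment at which its call begins: read the wrist's pose just before it. There is no depth.
- r.close_job(): hands the job in; it is judged then, once.
The state is a dict: "time": time; "joint_positions": joint angles; "joint_vel": joint speeds; "joint_torque": joint torques, N m; "ee_pos": TCP position; "eef_rot": TCP orientation; "ft_force": force on the tool from outside, world axes, zero at the start; "torque": the same for the moment, N m; "width": finger opening in m; "grip_force": force on a finger pad.
Only numpy, scipy, OpenCV 4.12 (cv2) and the standard library are available. Lean on these libraries where they do the work, as an engineer would, in place of code of your own. Each camera call takes 0.05 s, during which the arm holds its last target. There are 200 camera calls.

### The job

Take the block brush standing on the bench and sweep the three offcuts off the bed of the length-stop jig into its scrap trough, touching them only with the brush, and stand the brush back on the open bench beside the jig. Then slide the stop along its rail until the stop arm just touches the end of the carved bracket, without shoving the bracket along, and let go. Leave the other things on the bench where they are.

Things in the scene. Friction and masses are not known exactly. Their poses are not given: they have to be found in the camera images.
- jig: fixed length-stop jig; origin under the bed's centre, x away from the robot, y along the rail. In mm: plywood bed x -90..90, y -230..230, top 50 high; aluminium rail and fence on its far edge, x 90..115, 75 high; open sheet-metal scrap trough on its near edge, outer x -220..-90, y -230..230, walls 45 high and 5 thick, floor at 5. No lip between bed and trough
- stop (a joint): travel of the sliding stop along the jig's +y, in m, 0 to 0.28; its contact face stands at jig y = -0.150 + this value. Rubs with about 1.5 N and stays where it is left
- stop_face (a point): middle of the sliding stop's flat contact face, which looks along the jig's +y. The pale wooden arm reaches over the bed at jig x -48..118 mm, from 53 to 99 mm above the bench, and is 14 mm thick (behind the face)
- stop_grip (a point): gripping point of the black upright grip on the stop's saddle, over the rail, 45 mm behind the face: block 22 mm along the rail, 32 mm across, from 88 to 134 mm above the bench; this point lies on its axis 121 mm above the bench
- bracket: carved dark-wood bracket with two scrolls, loose on the bed near its +y end: 90 (x) x 100 (y) x 60 mm tall, about 0.6 kg; origin at the centre of its underside, axes parallel to the jig's
- bracket_face (a point): middle of the bracket's flat end face (90 wide, 26 mm high) that looks at the stop, along the jig's -y; 50 mm from the bracket's origin along its -y, 13 mm above the bed
- offcut_a: plain wood offcut, block 62 x 34 x 28 mm, loose on the bed between stop and bracket; origin at the middle of its length, width and full height; the 62 mm runs along its x
- offcut_b: wood offcut 62 x 34 mm, L-shaped in side view: 16 mm thick, 30 mm over half of its length; origin at the middle of its length, width and full height; the 62 mm runs along its x
- offcut_c: wood offcut 62 x 34 mm with a step along it: 14 mm thick, 28 mm over half of its width; origin at the middle of its length, width and full height; the 62 mm runs along its x
- brush: block hand brush standing on its stiff grey fibres: 110 mm long (its y); fibres 36 mm wide up to 26 mm, wooden back 44 mm wide up to 45 mm, and on top a wooden ridge to grip, 24 mm wide (its x), 100 mm long, from 45 to 85 mm; origin at the centre of its underside
- mallet: round carver's mallet standing on its head, 88 mm across, 180 mm tall; origin at the centre of its underside; to be left alone
- cork_block: flat cork sanding block 60 x 110 x 35 mm; origin at the centre of its underside; to be left alone
- wax_jar: closed amber glass jar with a steel cap, 70 mm across, 75 mm tall; origin at the centre of its underside; to be left alone
- gouge: wood-handled gouge lying flat, 220 mm long along its x, 26 mm thick; origin under its middle; to be left alone
- glue_brush: small flat glue brush lying flat, 180 mm long along its x, 42 mm wide; origin under its middle; to be left alone
Mind the look-alikes: they are no part of the job. What is shaped like the offcut_b but turquoise is not meant. What is shaped like the offcut_c but yellow is not meant.

How it is judged:
By the outcome, as a careful person would: the job done as asked, in the order asked, and still so for the second after the job is handed in, with the robot touching nothing.
It also fails if it takes over 70 s, if anything falls off the work surface, if the arm or the gripper's body presses on something with over 40 N, if the wrist force passes 120 N, or if a joint passes its speed limit or range.

## Working session

There is one attempt and no reset: what is moved stays moved. The work goes in short steps, Python scripts to look and compute and a tool call to move; the robot and the scene stay as the last step left them, time stands still between calls to the robot, and variables do not carry over. Pictures are saved under pics/ and viewed, at most 10 in all, crops included, and the job is handed in when it is done.

Besides the shell and the picture viewer there is one more tool, called as a command line: name --argument value ..., lists and objects as JSON in quotes. play_rows: Moves the arm, as the interface text tells. Shifts and turns lie within -1 to 1; 1 stands for 200 mm of shift or pi rad of turn. Its arguments: {"type":"object","properties":{"claw":{"type":"array"},"delta_pos":{"type":"array"},"delta_rot":{"type":"array"},"squeeze":{"type":"number"}},"required":["claw","delta_pos","delta_rot"]}

```bash
ls; mkdir -p pics; python3 - <<'E'
from bench import r
import cv2,numpy as np
s=r.read_state();print({k:np.round(v,3) for k,v in s.items()},r.grip_point_offset)
for n in("top","scene"):
    c=r.camera(n);cv2.imwrite(f"pics/{n}0.png",c["pixels"][:,:,::-1]);np.savez(f"pics/{n}0.npz",**{k:v for k,v in c.items()})
    print(n,np.round(c["camera_matrix"],1).tolist(),np.round(c["cam_to_world"],3).tolist(),c.keys())
E
```

```text
pics
{'time': np.float64(0.0), 'joint_positions': array([ 1.321,  0.333, -0.065,  1.461,  0.022,  1.35 , -0.088]), 'joint_vel': array([ 0.002, -0.001, -0.001, -0.   ,  0.   , -0.   ,  0.   ]), 'joint_torque': array([-1.0000e-03, -6.2325e+01,  2.5000e-02, -3.8990e+01, -6.1000e-02,
        4.0000e-02,  0.0000e+00]), 'ee_pos': array([ 0.14 , -0.609,  0.222]), 'eef_rot': array([ 0.994,  0.113, -0.   , -0.001]), 'ft_force': array([0.301, 0.405, 0.111]), 'torque': array([-0.068,  0.028, -0.046]), 'grip_force': np.float64(0.0), 'width': np.float64(0.087)} 0.0187
top [[482.6, 0.0, 319.0], [0.0, 482.6, 241.5], [0.0, 0.0, 1.0]] [[0.003, 0.993, -0.118, 0.391], [-1.0, 0.001, -0.014, -0.013], [-0.013, 0.118, 0.993, 1.215], [0.0, 0.0, 0.0, 1.0]] dict_keys(['pixels', 'camera_matrix', 'cam_to_world'])
scene [[455.7, 0.0, 318.5], [0.0, 455.7, 235.1], [0.0, 0.0, 1.0]] [[-0.73, -0.442, 0.522, 1.206], [0.684, -0.476, 0.554, 0.712], [0.004, 0.761, 0.649, 0.905], [0.0, 0.0, 0.0, 1.0]] dict_keys(['pixels', 'camera_matrix', 'cam_to_world'])
```

View pics/top0.png

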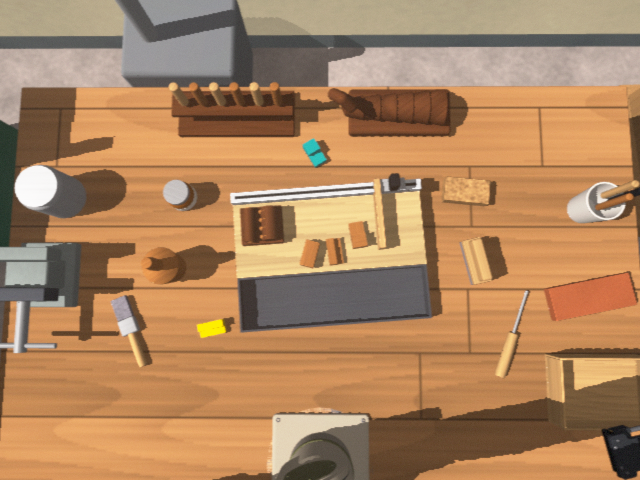

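View pics/scene0.png

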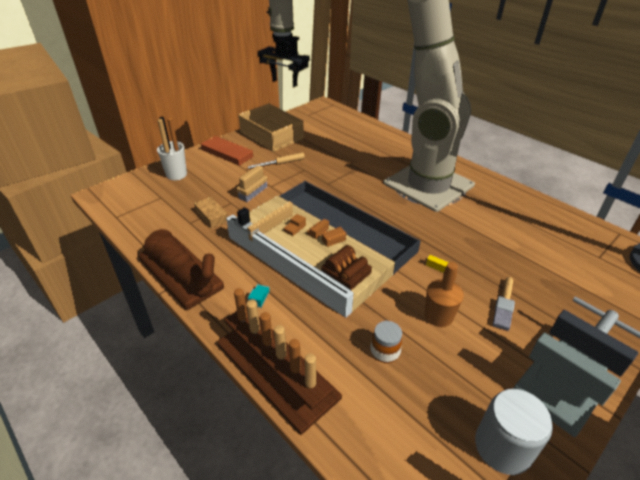

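The top view shows the jig with its rail at rows 185–200 and trough at rows 265–330. The bracket is at (262,225), and the offcuts are at (310,253), (334,250) and (358,235). The stop arm is at (380,213), its grip at (397,183), and the brush at (477,260). Next I'll enlarge this area.

```bash
cat > h.py <<'E'
import numpy as np,cv2
from scipy.spatial.transform import Rotation as R
def ray(K,T,uv,z):
    uv=np.atleast_2d(uv).astype(float)
    d=np.c_[(uv[:,0]-K[0,2])/K[0,0],-(uv[:,1]-K[1,2])/K[1,1],-np.ones(len(uv))]@T[:3,:3].T
    return T[:3,3]+d*((z-T[2,3])/d[:,2])[:,None]
def load(n):
    c=np.load(f"pics/{n}.npz");return c["pixels"],c["camera_matrix"],c["cam_to_world"]
def grab(r,n,f):
    s=r.read_state();c=r.camera(n)
    T=c.get("cam_to_world")
    if T is None:
        W=np.eye(4);W[:3,:3]=R.from_quat(s["eef_rot"]).as_matrix();W[:3,3]=s["ee_pos"];T=W@c["hand_eye"]
    cv2.imwrite(f"pics/{f}.png",c["pixels"][:,:,::-1]);np.savez(f"pics/{f}.npz",pixels=c["pixels"],camera_matrix=c["camera_matrix"],cam_to_world=T)
    return c["pixels"],c["camera_matrix"],T
def proj(K,T,p):
    q=(np.atleast_2d(p)-T[:3,3])@T[:3,:3]
    return np.c_[K[0,2]+K[0,0]*q[:,0]/-q[:,2],K[1,2]+K[1,1]*-q[:,1]/-q[:,2]]
E
python3 - <<'E'
from h import *
p,K,T=load("top0")
c=p[170:340,225:505][:,:,::-1]
c=cv2.resize(c,(784,476),interpolation=cv2.INTER_CUBIC)
for u in range(230,505,10):
    x=int((u-225)*2.8);cv2.line(c,(x,0),(x,4 if u%50 else 14),(0,0,255),1)
for v in range(170,340,10):
    y=int((v-170)*2.8);cv2.line(c,(0,y),(4 if v%50 else 14,y),(0,0,255),1)
cv2.imwrite("pics/crop.png",c)
for nm,uv,z in [("trough NL",(242,330.5),.045),("trough NR",(431,317.5),.045),("railFL",(231,194),.075),("railFR",(422,181),.075)]:
    print(nm,ray(K,T,uv,z)[0].round(4))
E
```

```text
trough NL [0.3155 0.1869 0.045 ]
trough NR [ 0.3478 -0.265   0.045 ]
railFL [0.6419 0.2154 0.075 ]
railFR [ 0.6738 -0.2449  0.075 ]
```

View pics/crop.png

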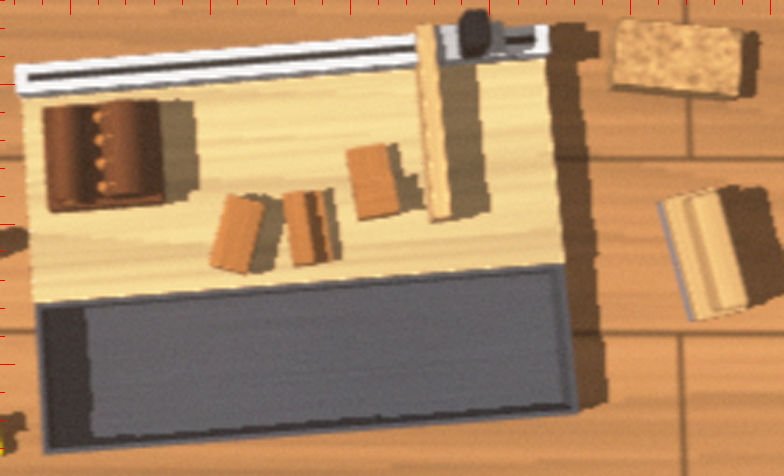

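```bash
cat >> h.py <<'E'
def cr(p):
    return (np.atleast_2d(p)+.5)/2.8-.5+[225,170]
E
python3 - <<'E'
from h import *
p,K,T=load("top0")
P=[];J=[(-220,230),(-220,-230),(115,230),(115,-230),(-90,230),(-90,-230)]
for q,z in [((45,453),.045),((579,411),.045),((15,67),.075),((548,25),.075),((35,303),.05),((565,264),.05)]:
    P.append(ray(K,T,cr(q),z)[0,:2])
P=np.array(P);J=np.array(J)/1000
a,b=P-P.mean(0),J-J.mean(0)
th=np.arctan2((b[:,0]*a[:,1]-b[:,1]*a[:,0]).sum(),(a*b).sum())
M=np.array([[np.cos(th),-np.sin(th)],[np.sin(th),np.cos(th)]]);t=P.mean(0)-M@J.mean(0)
print("yaw",np.degrees(th),"o",t,"res mm",((P-(J@M.T+t))*1000).round(1).tolist())
tj=lambda q,z:((ray(K,T,cr(q),z)[:,:2]-t)@M*1000).round(0)
for n,q,z in [("a",[(347,151),(388,145),(400,212),(360,219)],.078),("c",[(283,195),(325,190),(335,262),(296,265)],.078),("b",[(230,195),(267,202),(246,272),(210,264)],.078),
 ("bracketR",[(158,100),(164,202)],.076),("brL",[(44,108),(50,211)],.09),("armL",[(415,25),(430,218)],.099),("armR",[(450,218)],.099),("grip",[(474,15)],.134)]:
    print(n,tj(q,z).tolist(),tj(q,z).mean(0))
np.savez("jig.npz",th=th,t=t)
print("brush",ray(K,T,cr([(686,195),(712,190),(742,308),(712,313)]),.085).round(4).tolist())
print("brush back",ray(K,T,cr([(665,200),(690,320)]),.045).round(4).tolist())
E
```

```text
yaw 4.539166676835286 o [ 0.54856794 -0.02076685] res mm [[2.2, -1.3], [2.8, 1.3], [-2.1, 0.1], [-1.7, -0.2], [0.3, -1.0], [-1.5, 1.0]]
a [[17.0, -48.0], [19.0, -84.0], [-38.0, -89.0], [-42.0, -55.0]] [-11. -69.]
c [[-16.0, 9.0], [-15.0, -27.0], [-76.0, -30.0], [-76.0, 2.0]] [-45.75 -11.5 ]
b [[-13.0, 54.0], [-21.0, 23.0], [-79.0, 45.0], [-70.0, 75.0]] [-45.75  49.25]
bracketR [[74.0, 109.0], [-14.0, 110.0]] [ 30.  109.5]
brL [[72.0, 205.0], [-16.0, 205.0]] [ 28. 205.]
armL [[116.0, -113.0], [-48.0, -111.0]] [  34. -112.]
armR [[-49.0, -128.0]] [ -49. -128.]
grip [[112.0, -158.0]] [ 112. -158.]
brush [[0.5312, -0.3514, 0.085], [0.5355, -0.3733, 0.085], [0.4367, -0.3945, 0.085], [0.4325, -0.3696, 0.085]]
brush back [[0.5318, -0.3451, 0.045], [0.4279, -0.3632, 0.045]]
```

play_rows --claw '[0,0,0,0,0,0,0,0]' --delta_pos '[[0.1,-0.04,0],[0.2,-0.08,0],[0.2,-0.08,0],[0.2,-0.08,0],[0.2,-0.08,0],[0.2,-0.08,0],[0.2,-0.08,0],[0.2,-0.08,0]]' --delta_rot '[[0,0,0],[0,0,0],[0,0,0],[0,0,0],[0,0,0],[0,0,0],[0,0,0],[0,0,0]]'

```text
time: 0.9
ee_pos: [0.407, -0.4233, 0.2223]
eef_rot: [0.994, 0.113, -0.0, -0.0]
ft_force: [0.9, 0.1, 0.6]
width: 0.0867
grip_force: 0.0
```

play_rows --claw '[0,0,0,0]' --delta_pos '[[0.2,-0.08,0],[0.1,-0.04,0],[0,0,0],[0,0,0]]' --delta_rot '[[0,0,0],[0,0,0],[0,0,0],[0,0,0]]'

```text
time: 1.3
ee_pos: [0.4586, -0.3878, 0.2221]
eef_rot: [0.994, 0.113, -0.0, -0.0]
ft_force: [-0.3, -0.8, 0.4]
width: 0.087
grip_force: 0.0
```

```bash
python3 - <<'E'
from h import *
from bench import r
s=r.read_state();print(s["ee_pos"],s["eef_rot"].round(4) if hasattr(s["eef_rot"],"round") else s["eef_rot"])
p,K,T=grab(r,"wrist","w1");print(T.round(3).tolist())
E
```

```text
[ 0.45864615 -0.3877825   0.22210135] [ 9.935e-01  1.134e-01 -4.000e-04 -1.000e-04]
[[0.225, 0.932, 0.284, 0.535], [-0.974, 0.216, 0.064, -0.37], [-0.001, -0.291, 0.957, 0.384], [0.0, 0.0, 0.0, 1.0]]
```

View pics/w1.png

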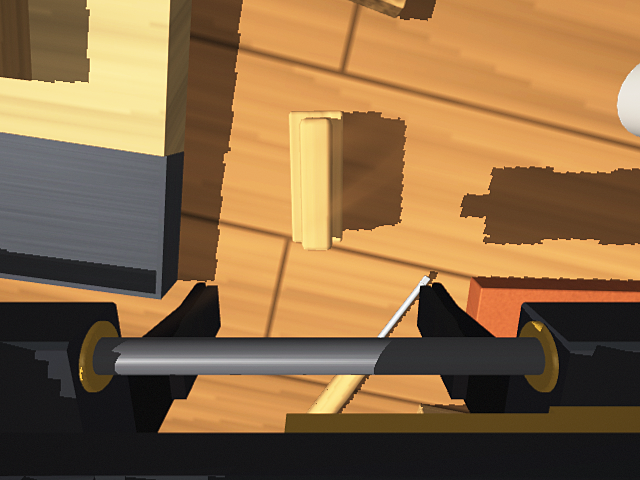

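The wrist view shows the brush ridge top between about (301,118) and (331,249). It is almost aligned with the tool.

```bash
python3 - <<'E'
from h import *
p,K,T=load("w1")
q=ray(K,T,[(300.5,118),(330,118),(331,249),(303,249)],.085);print(q.round(4).tolist())
c=q.mean(0);d=(q[0]+q[1]-q[2]-q[3])[:2];print(c,np.degrees(np.arctan2(d[1],d[0])),np.linalg.norm(d)/2)
a=np.radians(2*np.degrees(np.arctan2(.1134,.9935)));e=c[:2]-[.45865,-.38778]
print("tool dx,dy",e@[np.cos(a),np.sin(a)],e@[np.sin(a),-np.cos(a)],np.degrees(a))
E
```

```text
[[0.5298, -0.358, 0.085], [0.5345, -0.3782, 0.085], [0.4403, -0.4016, 0.085], [0.4354, -0.3805, 0.085]]
[ 0.48501254 -0.37954984  0.085     ] 13.687114191151244 0.09703170090367662
tool dx,dy 0.02753910256027621 -0.0020777238961107725 13.02333835357321
```

play_rows --claw '[0,0,0,0,0,0,0,0]' --delta_pos '[[0.07,-0.01,0.1],[0.07,0,0.2],[0,0,0.2],[0,0,0.15],[0,0,0.1],[0,0,0.06],[0,0,0.04],[0,0,0]]' --delta_rot '[[0,0,-0.004],[0,0,0],[0,0,0],[0,0,0],[0,0,0],[0,0,0],[0,0,0],[0,0,0]]'

```text
time: 2.15
ee_pos: [0.4851, -0.3798, 0.0522]
eef_rot: [0.993, 0.119, -0.0, -0.0]
ft_force: [-0.3, 0.0, 0.1]
width: 0.0869
grip_force: 0.0
```

play_rows --claw '[0.6,1,1,1,1,1,1]' --delta_pos '[[0,0,0],[0,0,0],[0,0,0],[0,0,0],[0,0,0],[0,0,0],[0,0,0]]' --delta_rot '[[0,0,0],[0,0,0],[0,0,0],[0,0,0],[0,0,0],[0,0,0],[0,0,0]]' --squeeze 50

```text
time: 2.85
ee_pos: [0.4858, -0.3793, 0.0526]
eef_rot: [0.993, 0.119, 0.0, 0.0]
ft_force: [-0.6, 1.1, 0.8]
width: 0.039
grip_force: 0.0
```

play_rows --claw '[1,1,1,1,1,1,1,1]' --delta_pos '[[0,0,0],[0,0,0],[0,0,0],[0,0,-0.05],[0,0,-0.1],[0,0,-0.2],[0,0,-0.2],[0,0,-0.15]]' --delta_rot '[[0,0,0],[0,0,0],[0,0,0],[0,0,0],[0,0,0],[0,0,0],[0,0,0],[0,0,0]]'

```text
time: 3.65
ee_pos: [0.4861, -0.3794, 0.1959]
eef_rot: [0.993, 0.119, 0.001, 0.001]
ft_force: [0.4, -0.3, -1.0]
width: 0.024
grip_force: 50.0
```

play_rows --claw '[1,1,1,1,1,1,1,1]' --delta_pos '[[0,0,0],[0,0,0],[0,0,0],[0,0,0],[0,0,0],[0,0,0],[0,0,0],[0,0,0]]' --delta_rot '[[0,0,-0.02],[0,0,-0.045],[0,0,-0.045],[0,0,-0.045],[0,0,-0.045],[0,0,-0.045],[0,0,-0.045],[0,0,-0.045]]'

```text
time: 4.45
ee_pos: [0.4856, -0.3792, 0.1931]
eef_rot: [0.797, 0.604, -0.0, 0.0]
ft_force: [-0.8, 0.1, -1.9]
width: 0.0241
grip_force: 50.0
```

play_rows --claw '[1,1,1,1]' --delta_pos '[[0,0,0],[0,0,0],[0,0,0],[0,0,0]]' --delta_rot '[[0,0,-0.045],[0,0,-0.045],[0,0,-0.024],[0,0,0]]'

```text
time: 4.85
ee_pos: [0.4856, -0.3793, 0.193]
eef_rot: [0.678, 0.735, -0.0, 0.0]
ft_force: [0.1, -0.4, -1.9]
width: 0.0239
grip_force: 50.0
```

```bash
python3 - <<'E'
from h import *
from bench import r
s=r.read_state();M=R.from_quat(s["eef_rot"]).as_matrix()
print(s["ee_pos"],s["width"],s["grip_force"],np.round(s["joint_positions"],2),M.round(3).tolist(),np.degrees(np.arctan2(M[1,0],M[0,0])))
j=np.load("jig.npz");a=j["th"];x,y=np.array([np.cos(a),np.sin(a)]),np.array([-np.sin(a),np.cos(a)])
for q in [(.056,-.040)]:
    w=j["t"]+q[0]*x+q[1]*y;e=w-s["ee_pos"][:2];print(w,"units tool",(np.r_[e,0]@M/.2).round(3))
E
```

```text
[ 0.48557727 -0.37934677  0.19301296] 0.023902351435953543 49.9726861808449 [ 0.98  0.37 -0.5   1.51  0.18  1.31  0.54] [[-0.08, 0.997, 0.0], [0.997, 0.08, -0.0], [-0.0, 0.0, -1.0]] 94.58878073142641
[ 0.60755792 -0.05620952] units tool [ 1.562  0.737 -0.   ]
```

play_rows --claw '[1,1,1,1,1,1,1,1]' --delta_pos '[[0.1,0.04,0],[0.2,0.1,0],[0.2,0.1,0],[0.2,0.1,0],[0.2,0.1,0],[0.2,0.1,0],[0.2,0.1,0],[0.2,0.1,0]]' --delta_rot '[[0,0,0],[0,0,0],[0,0,0],[0,0,0],[0,0,0],[0,0,0],[0,0,0],[0,0,0]]'

```text
time: 5.65
ee_pos: [0.6099, -0.067, 0.193]
eef_rot: [0.68, 0.733, -0.0, 0.0]
ft_force: [0.6, -0.1, -2.1]
width: 0.0237
grip_force: 50.0
```

play_rows --claw '[1,1,1]' --delta_pos '[[0.06,0,0],[0,0,0],[0,0,0]]' --delta_rot '[[0,0,0],[0,0,0],[0,0,0]]'

```text
time: 5.95
ee_pos: [0.6084, -0.058, 0.1926]
eef_rot: [0.679, 0.734, -0.0, 0.0]
ft_force: [0.5, -1.1, -1.6]
width: 0.0231
grip_force: 50.0
```

```bash
cat > where.py <<'E'
from h import *
from bench import r
s=r.read_state();M=R.from_quat(s["eef_rot"]).as_matrix();j=np.load("jig.npz");a=j["th"]
N=np.array([[np.cos(a),-np.sin(a)],[np.sin(a),np.cos(a)]])
print("jig mm",((s["ee_pos"][:2]-j["t"])@N*1000).round(1),"z",round(s["ee_pos"][2],4),"toolx yaw-jig",np.degrees(np.arctan2(M[1,0],M[0,0])-a).round(2),"F",np.round(s["ft_force"],1),"t",s["time"],"w",s["width"])
E
python3 where.py; python3 - <<'E'
from h import *
from bench import r
p,K,T=grab(r,"scene","s1")
cv2.imwrite("pics/s1c.png",cv2.resize(p[150:330,190:430][:,:,::-1],(800,600)))
E
```

```text
jig mm [ 56.7 -41.8] z 0.1926 toolx yaw-jig 89.87 F [ 0.5 -1.1 -1.6] t 5.95 w 0.0231295367737985
```

View pics/s1c.png

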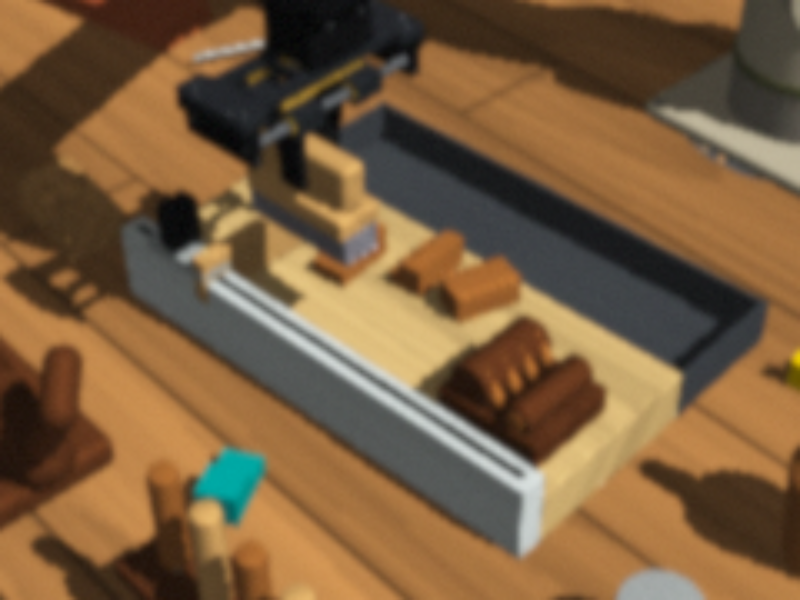

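The scene crop shows the brush held level, its fibres at about (360,240), above offcut a and clear of the stop arm and rail. I'll lower it behind offcut a.

play_rows --claw '[1,1,1,1,1,1]' --delta_pos '[[0,0,0.1],[0,0,0.15],[0,0,0.1],[0,0,0.06],[0,0,0.03],[0,0,0]]' --delta_rot '[[0,0,0],[0,0,0],[0,0,0],[0,0,0],[0,0,0],[0,0,0]]'

```text
time: 6.6
ee_pos: [0.6085, -0.0574, 0.1044]
eef_rot: [0.679, 0.734, -0.0, -0.0]
ft_force: [1.3, 0.7, -1.4]
width: 0.0239
grip_force: 50.0
```

```bash
python3 where.py
```

```text
jig mm [ 56.9 -41.3] z 0.1044 toolx yaw-jig 89.92 F [ 1.3  0.7 -1.4] t 6.6 w 0.023893923857610962
```

play_rows --claw '[1,1,1,1,1,1,1,1]' --delta_pos '[[0,-0.04,0],[0,-0.075,0],[0,-0.075,0],[0,-0.075,0],[0,-0.075,0],[0,-0.075,0],[0,-0.075,0],[0,-0.075,0]]' --delta_rot '[[0,0,0],[0,0,0],[0,0,0],[0,0,0],[0,0,0],[0,0,0],[0,0,0],[0,0,0]]'

```text
time: 7.4
ee_pos: [0.4957, -0.0657, 0.1057]
eef_rot: [0.679, 0.735, 0.0, 0.001]
ft_force: [0.2, 0.2, -1.0]
width: 0.0236
grip_force: 50.0
```

play_rows --claw '[1,1,1,1,1]' --delta_pos '[[0,-0.075,0],[0,-0.075,0],[0,-0.04,0],[0,0,0],[0,0,0]]' --delta_rot '[[0,0,0],[0,0,0],[0,0,0],[0,0,0],[0,0,0]]'

```text
time: 7.9
ee_pos: [0.4588, -0.0687, 0.1052]
eef_rot: [0.679, 0.734, 0.0, 0.001]
ft_force: [0.4, 0.4, -2.1]
width: 0.0234
grip_force: 50.0
```

```bash
python3 where.py; python3 - <<'E'
from h import *
from bench import r
p,K,T=grab(r,"scene","s2")
cv2.imwrite("pics/s2c.png",cv2.resize(p[150:330,190:430][:,:,::-1],(800,600)))
E
```

```text
jig mm [-93.3 -40.6] z 0.1052 toolx yaw-jig 89.99 F [ 0.4  0.4 -2.1] t 7.9 w 0.023369024896099596
```

View pics/s2c.png

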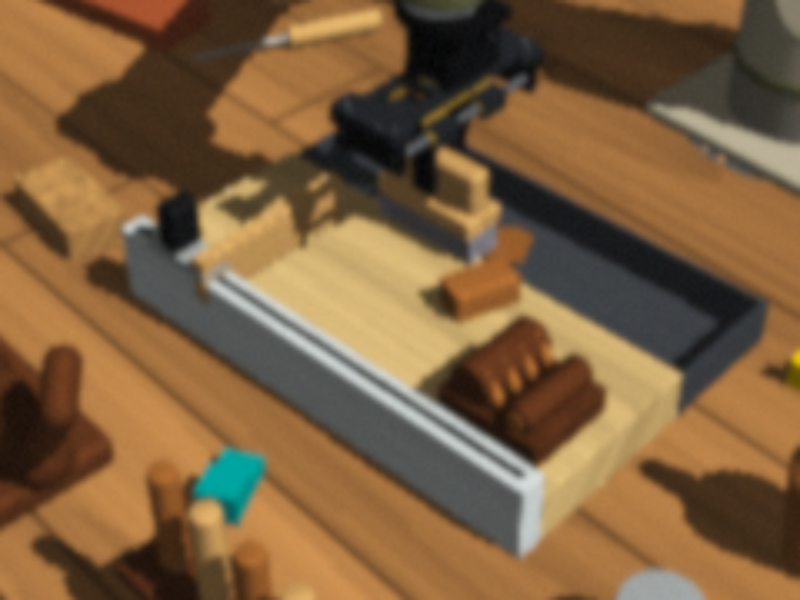

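Offcut a has gone into the trough, and c is at the trough edge near (512,245). b remains at (480,287). I'll lift and place the brush behind b.

play_rows --claw '[1,1,1,1,1,1,1,1]' --delta_pos '[[0,0,-0.1],[0,0,-0.2],[0.1,0.15,0],[0.1,0.15,0],[0.1,0.15,0],[0.1,0.14,0],[0,0,0],[0,0,0.1]]' --delta_rot '[[0,0,0],[0,0,0],[0,0,0],[0,0,0],[0,0,0],[0,0,0],[0,0,0],[0,0,0]]'

```text
time: 8.75
ee_pos: [0.5716, 0.0221, 0.146]
eef_rot: [0.678, 0.735, 0.002, 0.001]
ft_force: [-0.2, -0.6, -2.7]
width: 0.0233
grip_force: 50.0
```

play_rows --claw '[1,1,1,1]' --delta_pos '[[0,0,0.12],[0,0,0.06],[0,0,0.02],[0,0,0]]' --delta_rot '[[0,0,0],[0,0,0],[0,0,0],[0,0,0]]'

```text
time: 9.15
ee_pos: [0.5694, 0.0204, 0.1045]
eef_rot: [0.679, 0.734, -0.0, -0.0]
ft_force: [-0.6, 0.4, -1.8]
width: 0.0235
grip_force: 50.0
```

```bash
python3 where.py
```

```text
jig mm [24.  39.4] z 0.1045 toolx yaw-jig 89.99 F [-0.6  0.4 -1.8] t 9.15 w 0.02354001703356678
```

play_rows --claw '[1,1,1,1,1,1,1,1]' --delta_pos '[[0,-0.04,0],[0,-0.075,0],[0,-0.075,0],[0,-0.075,0],[0,-0.075,0],[0,-0.075,0],[0,-0.075,0],[0,-0.075,0]]' --delta_rot '[[0,0,0],[0,0,0],[0,0,0],[0,0,0],[0,0,0],[0,0,0],[0,0,0],[0,0,0]]'

```text
time: 9.95
ee_pos: [0.4564, 0.0116, 0.1055]
eef_rot: [0.679, 0.735, 0.0, 0.001]
ft_force: [1.2, -0.2, -1.6]
width: 0.0231
grip_force: 50.0
```

play_rows --claw '[1,1,1,1,1,1,1,1]' --delta_pos '[[0,-0.035,0],[0,-0.02,0],[0,0,0],[0,0,-0.1],[0,0,-0.2],[0,0,-0.2],[0,0,0],[0,0,0]]' --delta_rot '[[0,0,0],[0,0,0],[0,0,0],[0,0,0],[0,0,0],[0,0,0],[0,0,0],[0,0,0]]'

```text
time: 10.75
ee_pos: [0.4465, 0.0107, 0.205]
eef_rot: [0.679, 0.734, 0.0, 0.001]
ft_force: [-0.1, 0.7, -2.5]
width: 0.0239
grip_force: 50.0
```

```bash
python3 where.py; python3 - <<'E'
from h import *
from bench import r
p,K,T=grab(r,"scene","s3")
cv2.imwrite("pics/s3c.png",cv2.resize(p[150:330,190:430][:,:,::-1],(800,600)))
E
```

```text
jig mm [-99.2  39.5] z 0.205 toolx yaw-jig 89.99 F [-0.1  0.7 -2.5] t 10.75 w 0.023942142579762134
```

View pics/s3c.png

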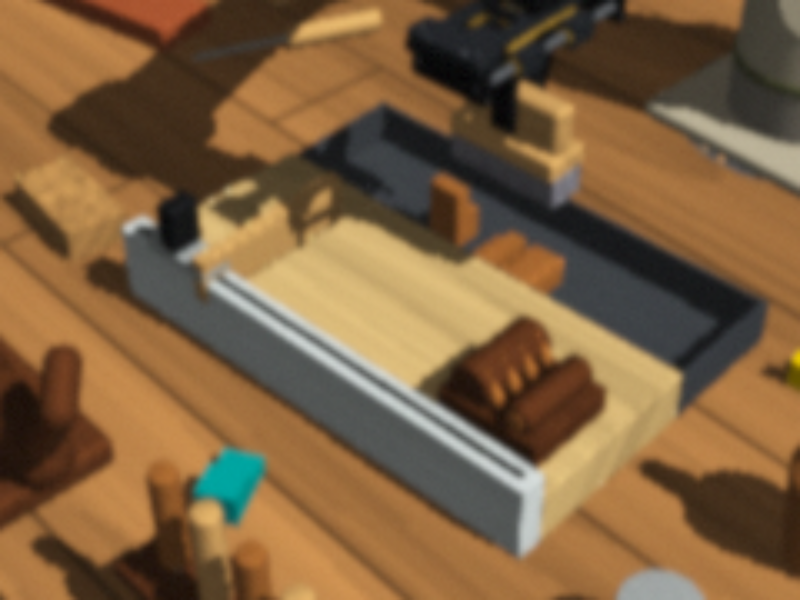

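All three offcuts now lie in the trough, with a on end at (455,210) and b and c at (520,262). The bed is clear and the bracket hasn't moved. Next I'll turn the brush back and return it to the bench.

play_rows --claw '[1,1,1,1,1,1,1,1]' --delta_pos '[[0,0,0],[0,0,0],[0,0,0],[0,0,0],[0,0,0],[0,0,0],[0,0,0],[0,0,0]]' --delta_rot '[[0,0,0.02],[0,0,0.045],[0,0,0.045],[0,0,0.045],[0,0,0.045],[0,0,0.045],[0,0,0.045],[0,0,0.045]]'

```text
time: 11.6
ee_pos: [0.445, 0.0108, 0.2029]
eef_rot: [0.957, 0.292, -0.001, -0.001]
ft_force: [0.1, -0.7, -2.5]
width: 0.0238
grip_force: 50.0
```

play_rows --claw '[1,1,1,1,1,1,1,1]' --delta_pos '[[0,0,0],[0,0,0],[0,0,0],[0,0,0],[0,0.1,0],[0,0.2,0],[0,0.2,0],[0,0.2,0]]' --delta_rot '[[0,0,0.045],[0,0,0.045],[0,0,0.045],[0,0,0.03],[0,0,0],[0,0,0],[0,0,0],[0,0,0]]'

```text
time: 12.4
ee_pos: [0.4561, -0.1301, 0.2029]
eef_rot: [0.999, 0.04, -0.001, -0.0]
ft_force: [0.2, 0.9, -1.9]
width: 0.0236
grip_force: 50.0
```

play_rows --claw '[1,1,1,1,1,1,1,1]' --delta_pos '[[0,0.2,0],[0,0.2,0],[0,0.2,0],[0,0.2,0],[0,0.2,0],[0.02,0.2,0],[0.02,0.04,0],[0,0,0]]' --delta_rot '[[0,0,0],[0,0,0],[0,0,0],[0,0,0],[0,0,0],[0,0,0],[0,0,0],[0,0,0]]'

```text
time: 13.2
ee_pos: [0.4839, -0.3761, 0.2018]
eef_rot: [0.999, 0.039, -0.001, -0.001]
ft_force: [0.3, 1.4, -2.0]
width: 0.0236
grip_force: 50.0
```

```bash
python3 where.py
```

```text
jig mm [ -92.6 -349.1] z 0.2018 toolx yaw-jig -0.1 F [ 0.3  1.4 -2. ] t 13.2 w 0.023629516280999234
```

play_rows --claw '[1,1,1,1,1,1,1,1]' --delta_pos '[[0,0,0.1],[0,0,0.2],[0,0,0.2],[0,0,0.12],[0,0,0.06],[0,0,0.04],[0,0,0.018],[0,0,0]]' --delta_rot '[[0,0,0],[0,0,0],[0,0,0],[0,0,0],[0,0,0],[0,0,0],[0,0,0],[0,0,0]]'

```text
time: 14.0
ee_pos: [0.4849, -0.3754, 0.0576]
eef_rot: [0.999, 0.04, 0.0, 0.0]
ft_force: [0.3, -0.0, -2.3]
width: 0.024
grip_force: 50.0
```

```bash
python3 where.py
```

```text
jig mm [ -91.5 -348.5] z 0.0576 toolx yaw-jig 0.01 F [ 0.3 -0.  -2.3] t 14.0 w 0.02401466467844729
```

play_rows --claw '[1,1,1,1]' --delta_pos '[[0,0,0.01],[0,0,0.01],[0,0,0.005],[0,0,0]]' --delta_rot '[[0,0,0],[0,0,0],[0,0,0],[0,0,0]]'

```text
time: 14.4
ee_pos: [0.4847, -0.3757, 0.0525]
eef_rot: [0.999, 0.04, 0.0, 0.0]
ft_force: [-1.2, -0.2, 1.9]
width: 0.0236
grip_force: 50.0
```

play_rows --claw '[0.6,0.4,0.2,0,0,0,0,0]' --delta_pos '[[0,0,0],[0,0,0],[0,0,0],[0,0,0],[0,0,0],[0,0,0],[0,0,0],[0,0,0]]' --delta_rot '[[0,0,0],[0,0,0],[0,0,0],[0,0,0],[0,0,0],[0,0,0],[0,0,0],[0,0,0]]'

```text
time: 15.2
ee_pos: [0.4844, -0.3755, 0.052]
eef_rot: [0.999, 0.04, 0.0, 0.0]
ft_force: [0.2, -0.2, 0.6]
width: 0.0799
grip_force: 0.0
```

play_rows --claw '[0,0,0,0,0,0,0,0]' --delta_pos '[[0,0,0],[0,0,-0.05],[0,0,-0.1],[0,0,-0.2],[0,0,-0.2],[0,0,-0.2],[0,0,-0.15],[0,0,0]]' --delta_rot '[[0,0,0],[0,0,0],[0,0,0],[0,0,0],[0,0,0],[0,0,0],[0,0,0],[0,0,0]]'

```text
time: 16.0
ee_pos: [0.4863, -0.3762, 0.2379]
eef_rot: [0.999, 0.04, 0.003, 0.003]
ft_force: [-0.1, 0.8, 0.4]
width: 0.0869
grip_force: 0.0
```

```bash
python3 where.py
```

```text
jig mm [ -90.2 -349.4] z 0.2379 toolx yaw-jig 0.01 F [-0.1  0.8  0.4] t 16.0 w 0.08694418932804789
```

play_rows --claw '[0,0,0,0,0,0,0,0]' --delta_pos '[[0.03,-0.1,0],[0.08,-0.2,0],[0.08,-0.2,0],[0.08,-0.2,0],[0.08,-0.2,0],[0.08,-0.2,0],[0.08,-0.2,0],[0.08,-0.2,0]]' --delta_rot '[[0,0,0],[0,0,0],[0,0,0],[0,0,0],[0,0,0],[0,0,0],[0,0,0],[0,0,0]]'

```text
time: 16.8
ee_pos: [0.5784, -0.0654, 0.232]
eef_rot: [0.999, 0.04, -0.0, 0.0]
ft_force: [0.5, -0.6, -0.1]
width: 0.0867
grip_force: 0.0
```

play_rows --claw '[0,0,0,0]' --delta_pos '[[0,-0.05,0],[0,0,0],[0,0,0],[0,0,0]]' --delta_rot '[[0,0,0],[0,0,0],[0,0,0],[0,0,0]]'

```text
time: 17.2
ee_pos: [0.5773, -0.0593, 0.2318]
eef_rot: [0.999, 0.038, -0.0, 0.0]
ft_force: [0.2, 0.9, 0.5]
width: 0.0866
grip_force: 0.0
```

```bash
python3 where.py; python3 - <<'E'
from h import *
from bench import r
p,K,T=grab(r,"wrist","w2")
E
```

```text
jig mm [ 25.6 -40.7] z 0.2318 toolx yaw-jig -0.17 F [0.2 0.9 0.5] t 17.2 w 0.08660895458604036
```

View pics/w2.png

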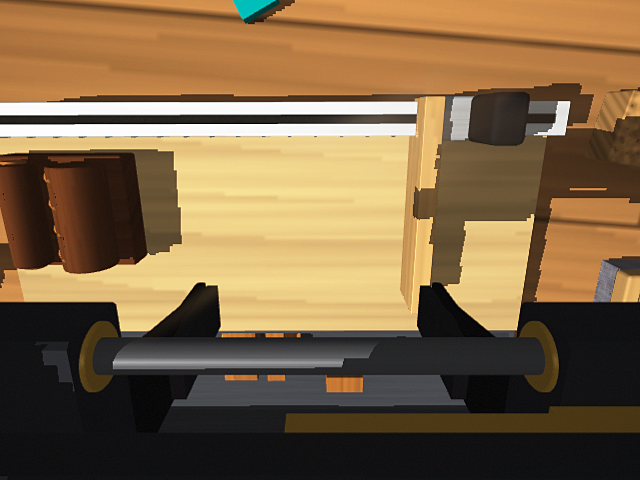

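The wrist view shows the bracket's lower end edge at (135,152)–(147,258). The stop face's top edge runs (419,97)–(414,300), its bottom end is at (401,290), and the grip top is about (470–528, 93–145).

```bash
python3 - <<'E'
from h import *
j=np.load("jig.npz");a=j["th"];N=np.array([[np.cos(a),-np.sin(a)],[np.sin(a),np.cos(a)]])
p,K,T=load("w2")
f=lambda uv,z:((ray(K,T,uv,z)[:,:2]-j["t"])@N*1000).round(1).tolist()
print("br bottom",f([(135,152),(147,258)],.05))
print("face top",f([(419,97),(414,300)],.099),"bot",f([(401,290)],.053))
print("rail ends",f([(571,101),(569,135)],.075),"bed edge",f([(440,331)],.05))
print("grip",f([(472,93),(529,96),(527,145),(470,143)],.134))
h=cv2.cvtColor(p,cv2.COLOR_RGB2GRAY)
print(h[110:150:6,462:534:4]); print(p[200,130:160].tolist()); print(p[240,396:442:2].tolist())
p,K,T=load("top0");print("top br bottom",f(cr([(158,100),(164,202)]),.05))
E
```

```text
br bottom [[74.8, 110.9], [-18.2, 112.7]]
face top [[115.2, -109.7], [-36.7, -116.2]] bot [[-48.6, -115.5]]
rail ends [[113.0, -228.2], [88.6, -231.0]] bed edge [[-92.2, -155.4]]
grip [[116.0, -133.2], [114.2, -167.7], [85.4, -170.7], [86.7, -135.1]]
[[181 181 142  50  51  47  46  47  51  51  47  44  43  42  40  42  35 103]
 [187 186  36  50  49  47  48  45  51  51  47  45  43  43  43  42  37  34]
 [191 190  41  49  50  48  46  45  51  49  48  45  46  43  43  43  31  28]
 [188 189  49  50  49  47  45  43  52  47  44  44  44  41  41  41 115 102]
 [186 193  47  47  45  43  41  42  49  44  43  43  41  39  40  37 103  98]
 [ 94  76  36  38  37  42  41  42  45  40  44  41  41  41  39  32  85  83]
 [ 90  91  92  90  91  89  89  92  88  84  84  84  84  85  89  86  84  85]]
[[35, 21, 13], [36, 21, 16], [31, 17, 10], [32, 18, 10], [37, 21, 15], [35, 22, 15], [33, 20, 13], [31, 17, 12], [28, 18, 12], [31, 18, 11], [73, 55, 33], [109, 88, 54], [104, 83, 52], [102, 81, 50], [101, 81, 51], [103, 84, 52], [101, 80, 50], [102, 83, 52], [102, 81, 50], [104, 83, 52], [101, 83, 51], [102, 83, 52], [102, 82, 52], [101, 82, 50], [102, 82, 51], [102, 82, 51], [102, 82, 50], [103, 82, 52], [101, 81, 51], [102, 83, 52]]
[[227, 190, 125], [228, 191, 125], [227, 188, 123], [229, 189, 124], [200, 150, 86], [198, 148, 85], [211, 160, 92], [195, 146, 84], [214, 162, 93], [202, 153, 88], [255, 235, 143], [239, 194, 113], [236, 191, 112], [233, 186, 108], [235, 187, 109], [240, 198, 117], [251, 211, 124], [91, 63, 37], [108, 79, 45], [89, 73, 48], [93, 76, 47], [94, 75, 48], [93, 76, 49]]
top br bottom [[79.4, 111.2], [-10.9, 112.0]]
```

play_rows --claw '[0.4,0.4,0.4,0.4,0.4,0.4,0.4,0.4]' --delta_pos '[[0.06,0.1,0],[0.12,0.18,0],[0.12,0.18,0],[0.08,0.13,0],[0,0,0.1],[0,0,0.1],[0,0,0],[0,0,0]]' --delta_rot '[[0,0,0],[0,0,0],[0,0,0],[0,0,0],[0,0,0],[0,0,0],[0,0,0],[0,0,0]]'

```text
time: 18.05
ee_pos: [0.6623, -0.1696, 0.1923]
eef_rot: [0.999, 0.039, -0.0, 0.0]
ft_force: [0.1, -0.2, 1.0]
width: 0.0524
grip_force: 0.0
```

```bash
python3 where.py
```

```text
jig mm [ 101.6 -157.4] z 0.1923 toolx yaw-jig -0.07 F [ 0.1 -0.2  1. ] t 18.05 w 0.05243989685372377
```

play_rows --claw '[0.4,0.4,0.4,0.4,0.4,0.4,0.4]' --delta_pos '[[0,0,0.08],[0,0,0.12],[0,0,0.1],[0,0,0.07],[0,0,0.04],[0,0,0.026],[0,0,0]]' --delta_rot '[[0,0,0],[0,0,0],[0,0,0],[0,0,0],[0,0,0],[0,0,0],[0,0,0]]'

```text
time: 18.75
ee_pos: [0.6627, -0.1687, 0.1047]
eef_rot: [0.999, 0.04, 0.0, 0.0]
ft_force: [0.6, 0.3, 0.5]
width: 0.0521
grip_force: 0.0
```

play_rows --claw '[0.6,0.8,1,1,1,1,1,1]' --delta_pos '[[0,0,0],[0,0,0],[0,0,0],[0,0,0],[0,0,0],[0,0,0],[0,0,0],[0,0,0]]' --delta_rot '[[0,0,0],[0,0,0],[0,0,0],[0,0,0],[0,0,0],[0,0,0],[0,0,0],[0,0,0]]' --squeeze 20

```text
time: 19.55
ee_pos: [0.6628, -0.169, 0.1051]
eef_rot: [0.999, 0.039, 0.0, 0.0]
ft_force: [0.4, -2.4, 2.8]
width: 0.0218
grip_force: 20.0
```

```bash
python3 where.py
```

```text
jig mm [ 102.2 -156.8] z 0.1051 toolx yaw-jig -0.02 F [ 0.4 -2.4  2.8] t 19.55 w 0.021803848483968095
```

play_rows --claw '[1,1,1,1,1,1]' --delta_pos '[[0,-0.05,0],[0,-0.1,0],[0,-0.1,0],[0,-0.1,0],[0,-0.1,0],[0,-0.05,0]]' --delta_rot '[[0,0,0],[0,0,0],[0,0,0],[0,0,0],[0,0,0],[0,0,0]]'

```text
time: 20.15
ee_pos: [0.6547, -0.066, 0.1051]
eef_rot: [0.999, 0.041, 0.0, -0.0]
ft_force: [1.4, -0.9, 2.3]
width: 0.0219
grip_force: 20.0
```

```bash
python3 where.py
```

```text
jig mm [102.2 -53.5] z 0.1051 toolx yaw-jig 0.14 F [ 1.4 -0.9  2.3] t 20.15 w 0.021929550103572115
```

play_rows --claw '[1,1,1,1,1,1,1,1]' --delta_pos '[[0,-0.05,0],[0,-0.1,0],[0,-0.1,0],[0,-0.1,0],[0,-0.08,0],[0,-0.05,0],[0,-0.02,0],[0,0,0]]' --delta_rot '[[0,0,0],[0,0,0],[0,0,0],[0,0,0],[0,0,0],[0,0,0],[0,0,0],[0,0,0]]'

```text
time: 20.95
ee_pos: [0.647, 0.0314, 0.105]
eef_rot: [0.999, 0.04, 0.0, -0.0]
ft_force: [1.6, 0.9, 5.6]
width: 0.022
grip_force: 20.0
```

```bash
python3 where.py; python3 - <<'E'
from h import *
from bench import r
p,K,T=grab(r,"wrist","w3")
q,K2,T2=grab(r,"top","t3")
# montage: wrist crop + top crop
u=proj(K,T,[[.6,.08,.06]])[0];v=proj(K2,T2,[[.58,.09,.06]])[0];print(u,v)
A=cv2.resize(q[175:255,225:325][:,:,::-1],(400,320),interpolation=cv2.INTER_CUBIC)
B=cv2.resize(p[:,:,::-1],(400,300),interpolation=cv2.INTER_AREA)
B=cv2.copyMakeBorder(B,0,20,0,0,cv2.BORDER_CONSTANT)
cv2.imwrite("pics/m3.png",np.hstack([A,B]))
E
```

```text
jig mm [102.3  44.2] z 0.105 toolx yaw-jig 0.02 F [1.6 0.9 5.6] t 20.95 w 0.02204305445593515
[227.28059598 336.30672009] [283.15853731 220.38678927]
```

View pics/m3.png

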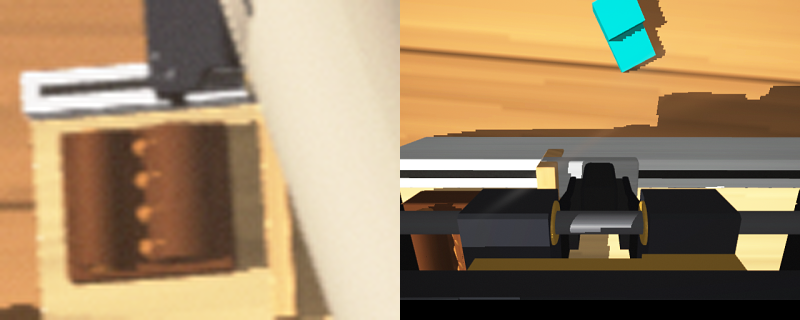

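The top crop (left half) shows a gap of about 17–21 mm between the bracket's end edge (x≈233) and the stop arm (x≈262). I'll advance part of the way, then creep in, watching force and bracket motion.

play_rows --claw '[1,1,1,1,1,1]' --delta_pos '[[0,-0.02,0],[0,-0.02,0],[0,-0.02,0],[0,-0.01,0],[0,0,0],[0,0,0]]' --delta_rot '[[0,0,0],[0,0,0],[0,0,0],[0,0,0],[0,0,0],[0,0,0]]'

```text
time: 21.65
ee_pos: [0.6461, 0.044, 0.105]
eef_rot: [0.999, 0.039, 0.0, -0.0]
ft_force: [1.1, -0.1, 5.6]
width: 0.0221
grip_force: 20.0
```

```bash
cat > chk.py <<'E'
import sys
from h import *
from bench import r
import subprocess
exec(open("where.py").read())
fs=[];ref=load("t3")[0]
im=[]
for i in range(3):
    c=r.camera("top")["pixels"];im.append(c.astype(float));fs.append(np.r_[r.read_state()["ft_force"],r.read_state()["ee_pos"]])
q=np.mean(im,0)
print("mean F,pos",np.mean(fs,0).round(4))
# bracket left half (clear of the arm and its shadow)
def win(a,y0,y1,x0,x1): return cv2.cvtColor(np.clip(a,0,255).astype(np.uint8),cv2.COLOR_RGB2GRAY).astype(np.float32)[y0:y1,x0:x1]
g0,g1=win(ref,202,250,236,276),win(q,202,250,236,276)
w,_=cv2.findTransformECC(g0,g1,np.eye(2,3,dtype=np.float32),cv2.MOTION_TRANSLATION,(3,100,1e-5))
print("bracket px shift",w[:,2].round(3))
print("row236",win(q,234,239,275,302).mean(0).round(0).astype(int).tolist())
E
python3 chk.py
```

```text
jig mm [102.3  56.8] z 0.105 toolx yaw-jig -0.06 F [ 1.1 -0.1  5.6] t 21.65 w 0.02206457388529019
mean F,pos [1.7639 0.7704 6.4042 0.646  0.044  0.105 ]Traceback (most recent call last):
  File "chk.py", line 16, in <module>
    print("bracket px shift",w[:,2].round(3))
                             ~^^^^^
TypeError: 'float' object is not subscriptable
```

```bash
sed -i 's/^w,_=/_,w=/; s/202,250,236,276/208,242,242,274/g' chk.py; python3 chk.py
```

```text
jig mm [102.3  56.8] z 0.105 toolx yaw-jig -0.06 F [1.3 0.3 6.7] t 21.8 w 0.02179907590482732
mean F,pos [1.056  0.0539 5.4033 0.646  0.044  0.105 ]
bracket px shift [-0.028 -0.009]
row236 [68, 63, 62, 60, 61, 62, 61, 62, 73, 92, 117, 179, 207, 209, 213, 215, 202, 153, 109, 135, 180, 208, 218, 222, 225, 227, 228]
```

play_rows --claw '[1,1,1,1,1,1]' --delta_pos '[[0,-0.01,0],[0,-0.01,0],[0,-0.005,0],[0,0,0],[0,0,0],[0,0,0]]' --delta_rot '[[0,0,0],[0,0,0],[0,0,0],[0,0,0],[0,0,0],[0,0,0]]'

```text
time: 22.55
ee_pos: [0.6457, 0.0485, 0.105]
eef_rot: [0.999, 0.039, 0.0, 0.0]
ft_force: [1.4, -0.2, 6.3]
width: 0.0219
grip_force: 20.0
```

```bash
python3 chk.py
```

```text
jig mm [102.3  61.4] z 0.105 toolx yaw-jig -0.08 F [ 1.4 -0.2  6.3] t 22.55 w 0.02189175268044916
mean F,pos [ 1.0217 -0.6431  5.7274  0.6457  0.0486  0.105 ]
bracket px shift [-0.02  -0.009]
row236 [68, 63, 61, 60, 60, 61, 62, 63, 89, 177, 210, 209, 212, 215, 202, 155, 120, 158, 198, 215, 220, 224, 226, 228, 229, 230, 231]
```

```bash
python3 - <<'E'
from h import *
j=np.load("jig.npz");a=j["th"];N=np.array([[np.cos(a),-np.sin(a)],[np.sin(a),np.cos(a)]])
q,K,T=load("t3")
g=cv2.cvtColor(q,cv2.COLOR_RGB2GRAY)
for v in (226,236): print(g[v-2:v+3,275:302].mean(0).round(0).astype(int).tolist())
f=lambda uv,z:((ray(K,T,uv,z)[:,:2]-j["t"])@N*1000).round(1).tolist()
for u in (282,283,283.5,284): print(u,f([(u,236)],.05),f([(u,236)],.076),f([(u,236)],.099))
E
```

```text
[66, 63, 59, 60, 61, 60, 60, 66, 94, 112, 113, 115, 114, 113, 114, 128, 180, 206, 208, 212, 213, 189, 148, 165, 202, 217, 220]
[67, 63, 60, 58, 61, 62, 61, 62, 72, 92, 102, 104, 103, 104, 103, 110, 150, 194, 209, 211, 215, 215, 175, 112, 103, 113, 146]
282 [[3.6, 114.1]] [[0.0, 112.0]] [[-3.1, 110.2]]
283 [[3.4, 111.7]] [[-0.2, 109.6]] [[-3.3, 107.8]]
283.5 [[3.3, 110.5]] [[-0.3, 108.4]] [[-3.4, 106.7]]
284 [[3.2, 109.2]] [[-0.3, 107.3]] [[-3.5, 105.5]]
```

play_rows --claw '[1,1,1,1,1]' --delta_pos '[[0,-0.005,0],[0,-0.005,0],[0,-0.004,0],[0,0,0],[0,0,0]]' --delta_rot '[[0,0,0],[0,0,0],[0,0,0],[0,0,0],[0,0,0]]'

```text
time: 23.2
ee_pos: [0.6455, 0.0513, 0.105]
eef_rot: [0.999, 0.039, 0.0, 0.0]
ft_force: [0.6, -0.8, 5.5]
width: 0.0219
grip_force: 20.0
```

```bash
python3 chk.py
```

```text
jig mm [102.3  64.1] z 0.105 toolx yaw-jig -0.08 F [ 0.6 -0.8  5.5] t 23.2 w 0.02187879886520845
mean F,pos [ 1.1573 -0.8417  6.4833  0.6455  0.0512  0.105 ]
bracket px shift [-0.014 -0.018]
row236 [67, 64, 62, 60, 61, 62, 63, 92, 173, 207, 209, 213, 215, 190, 138, 132, 177, 207, 218, 222, 225, 227, 228, 230, 230, 231, 231]
```

play_rows --claw '[1,1,1,1]' --delta_pos '[[0,-0.003,0],[0,0,0],[0,0,0],[0,0,0]]' --delta_rot '[[0,0,0],[0,0,0],[0,0,0],[0,0,0]]'

```text
time: 23.75
ee_pos: [0.6454, 0.0517, 0.105]
eef_rot: [0.999, 0.039, 0.0, 0.0]
ft_force: [1.2, -1.1, 6.4]
width: 0.0219
grip_force: 20.0
```

```bash
python3 chk.py
```

```text
jig mm [102.3  64.6] z 0.105 toolx yaw-jig -0.09 F [ 1.2 -1.1  6.4] t 23.75 w 0.021906531519286957
mean F,pos [ 1.0517 -0.4037  5.9205  0.6454  0.0517  0.105 ]
bracket px shift [-0.033 -0.005]
row236 [67, 64, 61, 60, 61, 62, 69, 115, 183, 207, 210, 215, 214, 177, 120, 143, 189, 213, 220, 223, 225, 227, 229, 230, 230, 231, 232]
```

play_rows --claw '[1,1,1,1]' --delta_pos '[[0,-0.003,0],[0,0,0],[0,0,0],[0,0,0]]' --delta_rot '[[0,0,0],[0,0,0],[0,0,0],[0,0,0]]'

```text
time: 24.3
ee_pos: [0.6454, 0.0523, 0.105]
eef_rot: [0.999, 0.039, 0.0, 0.0]
ft_force: [1.4, -0.9, 5.9]
width: 0.0218
grip_force: 20.0
```

```bash
python3 chk.py
```

```text
jig mm [102.3  65.2] z 0.105 toolx yaw-jig -0.09 F [ 1.4 -0.9  5.9] t 24.3 w 0.021845879612257982
mean F,pos [ 0.9913 -1.1408  6.583   0.6454  0.0523  0.105 ]
bracket px shift [-0.03 -0.03]
row236 [67, 63, 62, 61, 61, 62, 75, 141, 193, 207, 210, 216, 218, 180, 122, 156, 198, 215, 220, 224, 226, 227, 229, 230, 230, 231, 232]
```

play_rows --claw '[1,1,1,1]' --delta_pos '[[0,-0.003,0],[0,0,0],[0,0,0],[0,0,0]]' --delta_rot '[[0,0,0],[0,0,0],[0,0,0],[0,0,0]]'

```text
time: 24.85
ee_pos: [0.6453, 0.0529, 0.105]
eef_rot: [0.999, 0.039, 0.0, 0.0]
ft_force: [1.4, -1.8, 6.8]
width: 0.0219
grip_force: 20.0
```

```bash
python3 chk.py
```

```text
jig mm [102.3  65.8] z 0.105 toolx yaw-jig -0.09 F [ 1.4 -1.8  6.8] t 24.85 w 0.0219054132010102
mean F,pos [ 1.0324 -1.6854  6.7774  0.6453  0.0529  0.105 ]
bracket px shift [-0.032 -0.017]
row236 [67, 62, 61, 60, 59, 61, 86, 177, 211, 210, 211, 217, 213, 173, 132, 173, 207, 218, 222, 224, 226, 228, 229, 230, 230, 231, 232]
```

play_rows --claw '[1,1,1,1]' --delta_pos '[[0,-0.002,0],[0,0,0],[0,0,0],[0,0,0]]' --delta_rot '[[0,0,0],[0,0,0],[0,0,0],[0,0,0]]'

```text
time: 25.4
ee_pos: [0.6453, 0.0531, 0.105]
eef_rot: [0.999, 0.039, 0.0, 0.0]
ft_force: [0.9, -1.8, 5.9]
width: 0.0217
grip_force: 20.0
```

```bash
python3 chk.py
```

```text
jig mm [102.3  66. ] z 0.105 toolx yaw-jig -0.1 F [ 0.9 -1.8  5.9] t 25.4 w 0.021731652000280762
mean F,pos [ 1.2774 -0.9771  6.1502  0.6453  0.0531  0.105 ]
bracket px shift [-0.024 -0.031]
row236 [68, 64, 62, 62, 60, 61, 86, 180, 212, 209, 212, 216, 209, 165, 135, 176, 207, 219, 222, 225, 227, 229, 229, 230, 230, 231, 232]
```

play_rows --claw '[1,1,1,1]' --delta_pos '[[0,-0.002,0],[0,0,0],[0,0,0],[0,0,0]]' --delta_rot '[[0,0,0],[0,0,0],[0,0,0],[0,0,0]]'

```text
time: 25.95
ee_pos: [0.6453, 0.0531, 0.105]
eef_rot: [0.999, 0.039, 0.0, 0.001]
ft_force: [0.9, -2.8, 7.0]
width: 0.0218
grip_force: 20.0
```

```bash
python3 chk.py
```

```text
jig mm [102.3  66. ] z 0.105 toolx yaw-jig -0.11 F [ 0.9 -2.8  7. ] t 25.95 w 0.021790705823148755
mean F,pos [ 1.3086 -3.0971  6.525   0.6453  0.0531  0.105 ]
bracket px shift [-0.027 -0.012]
row236 [68, 63, 61, 60, 61, 61, 86, 180, 212, 210, 212, 216, 208, 168, 138, 179, 208, 219, 223, 225, 227, 228, 230, 230, 231, 231, 232]
```

The TCP has stopped advancing at jig y 66.0 (face at 111.0), the force has risen to about 3 N, and the bracket hasn't moved. That means contact. I'll unload slightly, let go and rise.

play_rows --claw '[1,1,0.8,0.7,0.6,0.5,0.45,0.45]' --delta_pos '[[0,0.001,0],[0,0,0],[0,0,0],[0,0,0],[0,0,0],[0,0,0],[0,0,0],[0,0,0]]' --delta_rot '[[0,0,0],[0,0,0],[0,0,0],[0,0,0],[0,0,0],[0,0,0],[0,0,0],[0,0,0]]'

```text
time: 26.9
ee_pos: [0.6447, 0.0548, 0.1045]
eef_rot: [0.999, 0.04, -0.0, 0.0]
ft_force: [-0.6, 0.5, 0.1]
width: 0.0458
grip_force: 0.0
```

play_rows --claw '[0.45,0.45,0.45,0.45,0.45,0.45,0.45,0.45]' --delta_pos '[[0,0,0],[0,0,-0.03],[0,0,-0.06],[0,0,-0.12],[0,0,-0.2],[0,0,-0.2],[0,0,-0.2],[0,0,0]]' --delta_rot '[[0,0,0],[0,0,0],[0,0,0],[0,0,0],[0,0,0],[0,0,0],[0,0,0],[0,0,0]]'

```text
time: 27.7
ee_pos: [0.647, 0.0558, 0.2744]
eef_rot: [0.999, 0.04, 0.005, -0.0]
ft_force: [-0.4, 0.1, -0.8]
width: 0.048
grip_force: 0.0
```

play_rows --claw '[0.45,0.45,0.45,0.45,0.45,0.45,0.45,0.45]' --delta_pos '[[0,0.1,0],[0,0.2,0],[0,0.2,0],[0,0.2,0],[0,0.2,0],[0,0.2,0],[0,0.1,0],[0,0,0]]' --delta_rot '[[0,0,0],[0,0,0],[0,0,0],[0,0,0],[0,0,0],[0,0,0],[0,0,0],[0,0,0]]'

```text
time: 28.5
ee_pos: [0.6635, -0.1884, 0.2666]
eef_rot: [0.999, 0.037, -0.0, 0.001]
ft_force: [-0.7, -0.1, -0.0]
width: 0.0479
grip_force: 0.0
```

```bash
python3 chk.py; python3 - <<'E'
from h import *
from bench import r
q,K,T=grab(r,"top","t4")
cv2.imwrite("pics/t4c.png",cv2.resize(q[130:350,220:520][:,:,::-1],(800,587),interpolation=cv2.INTER_CUBIC))
E
```

```text
jig mm [ 101.3 -176.2] z 0.2666 toolx yaw-jig -0.29 F [-0.7 -0.1 -0. ] t 28.5 w 0.04794262889323624
mean F,pos [ 0.3326  0.5023  0.3542  0.664  -0.1837  0.267 ]
bracket px shift [ 0.008 -0.012]
row236 [59, 55, 53, 53, 52, 53, 78, 166, 199, 196, 199, 203, 195, 150, 95, 91, 93, 93, 94, 93, 93, 94, 93, 93, 93, 94, 93]
```

View pics/t4c.png

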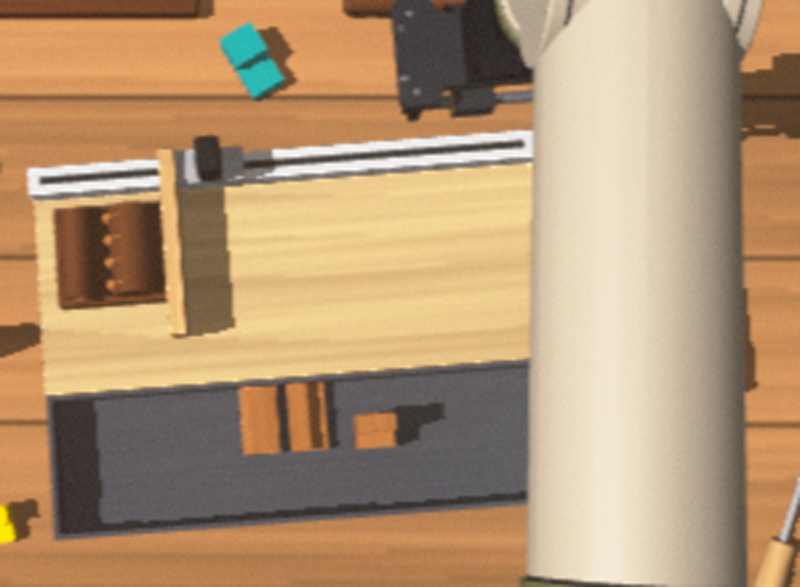

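The top crop shows the stop arm against the bracket's end at (168,240), all three offcuts in the trough at (262,420), (308,415) and (375,430), and a clear bed. In the earlier wrist view the brush was standing on the bench, at (620,280). I'll hand the job in.

```bash
python3 -c "
from bench import r
print(r.close_job())"
```

```text
the job is handed in; nothing more can be done
None
```

I've handed the job in at about 29 s: all three offcuts are in the trough (offcut a standing on end), the brush is back on the bench beside the jig, and the stop is released just touching the bracket, with no bracket movement seen in the camera.

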